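# Probe two test terminals, then hold the enabling switch half way

### The arm

A 6-joint arm with a two-finger parallel gripper is mounted at the origin on a cart in front of the work surface, level with it; the furniture and walls round the work are solid. World frame = base frame: x ahead of the robot, y to its left, z up, the work surface at z = 0. Lengths are in m, angles in rad, forces in N, time in s.
With the tool pointing down it reaches from about 0.375 to 0.925 m from the base axis. Payload 5.7 kg.
Tool frame: the origin (TCP) lies midway between the tips of the shut fingers; the grasp point (between the pads) lies 19 mm behind it; z points along the fingers, y is the line along which they close (so a half turn about z gives the same grasp; the last joint's range is limited). The gripper opens to 88 mm and grips with 3 to 60 N. Pads are 20 mm wide; open, the fingers measure 115 mm over their backs; the gripper's body (75 mm by 178 mm) begins 61 mm behind the grasp point.
Start: joints at [-1.332, 0.359, 1.51, -0, 1.272, -0.115], TCP at [0.208, -0.563, 0.223] pointing down, gripper open.
Joint ranges: [-2.97, 2.97], [-1.01, 2.36], [0.21, 2.38], [-0.96, 4.11], [0.2, 2.71], [-2.98, 2.98]. Speed limits (rad/s): [2.39, 2.39, 3.14, 3.14, 3.14, 3.14].

### API

Orientations are given as a unit quaternion [x, y, z, w].
In Python, from bench import r, optics gives the robot as it stands.
- The arm moves only by the tool apply_moves, never from a script. Its argument "targets" is a list of rows, each an object with "fingers": the opening, from 0 (shut) to 1 (fully open); "translation": the shift along the tool's x, y, z in cm, a list of three; "delta_rot": the turn, a rotation vector about the tool's x, y, z in degrees, a list of three. In form: [{"fingers": fingers, "translation": [tx, ty, tz], "delta_rot": [ax, ay, az]}, ...]. A call has 1 to 8 rows; each row shifts and turns the commanded pose from where the row before left it, along the tool's axes as they then stand; what a row does not reach is not made up. A row lasts 1/10 s, in which the tool goes at most 50 mm and 8.59 degrees, less where a joint would pass 70% of its speed; a pose out of reach is approached as far as the arm can. A call is refused whole if a number of a shift passes 5 or a number of a turn 8.59, either way. A call with a gripper value outside its range is refused whole. The fingers move at their own pace and stop on an object; "newtons" is the grip in N (left out, the last holds). Time passes only in rows, so rows that do not move let the fingers close. It gives the time, the measured TCP pose, the force, the opening and the grip force at its end, in the units of the state.
- r.get_obs(): the state, without advancing time (a new reading comes with each control period).
- optics.snapshot(name): name is "side" or "top" or "wrist"; returns the picture (400x640x3 uint8, red, green, blue); there is no depth.
- optics.camera_params(name): a dict with "intrinsics" (3x3 intrinsics, pixels), "cam_to_world" (4x4, takes a point from camera to world coordinates); the wrist camera has in their place "T_tool_cam" (4x4, takes a point from camera to tool coordinates, whose origin is the TCP and whose axes are the flange's). Camera axes: x right, y down, z forward; pixel columns grow to the right and rows downward; lengths in m; the calibration is good to about 2 mm. The wrist camera is an equidistant fisheye: a pixel r from the principal point sees the ray r / f radians off the axis. A picture is of the moment at which its call begins: read the wrist's pose just before it. camera_params takes no time and is no camera call.
- r.close_job(): hands the job in; it is judged then, once.
Trained networks look in the newest picture that a camera, given by its name, has taken for a name from the list of things; names that differ only in an ending like _2 or _b are one class to them, and where a whole thing is asked for, a point or a joint stands for the part that bears it (a point fixed in the world has none). Each returns a list of dicts, best first, with "conf" (0 to 1); they miss things now and then, are a little off and sometimes report something else, mostly with a low value. They report only what shows in the picture. A call takes as long as a camera call. They do not tell look-alikes from the thing itself.
- optics.find_in(camera, name): "at" ([column, row] in pixels, amid what is visible of it).
- optics.outline_of(camera, name): "region" (400x640 bool, what is visible of it) and "at" ([column, row] in pixels, amid what is visible of it).
The state is a dict: "t": time; "qpos": joint angles; "qd": joint speeds; "joint_efforts": joint torques, N m; "eef_pos": TCP position; "eef_rot": TCP orientation; "contact_force": force on the tool from outside, world axes, zero at the start; "torque": the same for the moment, N m; "grip_width": finger opening in m; "gripper_force": force on a finger pad.
Only numpy, scipy, OpenCV 4.12 (cv2) and the standard library are available. Lean on these libraries where they do the work, as an engineer would, in place of code of your own. Each camera call takes 0.05 s, during which the arm holds its last target. There are 200 camera calls.

### The job

Take the hand probe out of its holder and touch its tip to the brass top of the red terminal, then of the blue terminal, resting about half a second on each. Then press the plunger of the yellow enabling switch with the probe tip to half way, 8 mm down so that the black collar cuts the green band, never to the bottom, and finish while still gripping the probe and holding the plunger there. Leave the screwdriver, flux jar and serial plug where they are, and do not touch the switch with the fingers.

Things in the scene. Friction and masses are not known exactly. Their poses are not given: they have to be found in the camera images.
- probe: Hand probe, 98 mm long, 40 to 85 g, standing upright in the holder, free to turn there. Origin at the tip, z along the probe to the handle. From the tip: steel pin 7 mm thick for 42 mm, orange round finger guard 30 mm across from 42 to 48 mm, black square handle 16 x 16 mm from 48 to 98 mm, its flats square to x and y
- probe_tip (a point): the tip of the probe, same point as its origin; flat, 4 mm across, the pin's last 6 mm taper. Grip the handle from above with the fingertips about 2 mm over the guard, so that the guard takes the push
- holder_mouth (a point): centre of the top of the fixed probe holder: a grey upright tube 36 mm across on a dark round foot 72 mm across, top 62 mm above the desk. Its bore is 12 mm wide and 45 mm deep; the probe's guard rests on this top and the pin hangs in the bore, so lift it straight up at least 45 mm. x, y, z as the world's except for yaw
- red_terminal: Test terminal fixed on the circuit card: a red plastic disc 24 mm across with a flat brass stud 14 mm across on top. Origin at the face of the card (14 mm above the desk), z up; the brass top is 9 mm above the origin. Rigid
- red_terminal_top (a point): centre of the brass top of the red terminal, 23 mm above the desk
- blue_terminal: Test terminal like the red one, but with a blue disc; the two may have changed places. The green circuit card that carries them, 138 x 185 mm, lies fixed on the desk
- blue_terminal_top (a point): centre of the brass top of the blue terminal, 23 mm above the desk
- switch: Three-position enabling switch, fixed on the desk: yellow box 70 x 70 x 32 mm with a black collar to 37 mm and an upright spring plunger through it. Origin at the centre of the underside, z up; a black stub (cable gland) on its +x side. It may have changed places with the holder
- plunger_top (a point): centre of the cupped top of the plunger (floor of the cup, where the tip presses), 59 mm above the desk when released. The black cup is 32 mm across, inside 26 mm, its rim 3 mm higher than the floor. The stem below it shows white for the lowest 5 mm above the collar, then green for 6 mm, then red: pressed 5 to 11 mm, the collar's edge lies in the green
- plunger (a joint): travel of the plunger in m: 0 released, grows as it is pressed down, 0.016 bottomed. Spring: 2.1 N to start it, then 0.35 N per mm (about 4.9 N at 8 mm, 7.7 N at the bottom). It springs back when let go
- screwdriver: bystander: loose yellow screwdriver, 17 x 122 x 20 mm, lying along its y; origin under its middle
- flux_jar: bystander: loose amber jar with black lid, 46 mm across, 38 mm high; origin under its middle
- serial_plug: bystander: loose beige serial plug, 42 x 76 x 16 mm; origin under its middle
Mind the look-alikes: they are no part of the job. There is more than one size of the probe; the job needs the smaller. Of the things that look like the part that bears holder_mouth, the smaller one is meant.

How it is judged:
On the way, in this order (a step that is already met when the one before it is completed fails the run):
1. the probe is gripped and its tip is lifted clear out of the holder (z of probe_tip in the frame of holder_mouth above 0.003 m and contact force between the fingers and probe above 1 N), for 0.1 s.
2. the gripped probe's tip rests on the brass of the red terminal (contact force between probe and red_terminal above 0.5 N and horizontal distance between probe_tip and red_terminal_top below 0.008 m and contact force between the fingers and probe above 1 N), for 0.2 s.
3. then it rests on the brass of the blue terminal (contact force between probe and blue_terminal above 0.5 N and horizontal distance between probe_tip and blue_terminal_top below 0.008 m and contact force between the fingers and probe above 1 N), for 0.2 s.
4. then it holds the plunger 5 to 11 mm down (value of joint plunger between 0.005 and 0.011 m and contact force between probe and switch above 1 N and horizontal distance between probe_tip and plunger_top below 0.011 m and contact force between the fingers and probe above 1 N), for 0.5 s.
At the end, for the whole second after the job is handed in: The gripped probe, within 0.3 rad of upright, presses with its tip in the cup of the plunger (within 11 mm of its centre, more than 1 N) and holds it 5 to 11 mm down (all of step 4 and angle between probe's own z axis and vertical below 0.3 rad); the arm keeps its last pose, push and grip.
It fails at once if the plunger is pushed to the bottom (more than 14.5 mm) (value of joint plunger above 0.0145 m).
It fails at once if the fingers touch the switch (contact force between the fingers and switch above 1 N).
It fails at once if the yellow screwdriver is moved by more than 20 mm (distance of screwdriver from where it was at the start of the episode above 0.02 m).
It fails at once if the flux jar is moved by more than 20 mm (distance of flux_jar from where it was at the start of the episode above 0.02 m).
It fails at once if the serial plug is moved by more than 20 mm (distance of serial_plug from where it was at the start of the episode above 0.02 m).
It also fails if it takes over 56 s, if anything falls off the work surface, if the arm or the gripper's body presses on something with over 40 N, if the wrist force passes 120 N, or if a joint passes its speed limit or range.

## Working session

There is one attempt and no reset: what is moved stays moved. The work goes in short steps, Python scripts to look and compute and a tool call to move; the robot and the scene stay as the last step left them, time stands still between calls to the robot, and variables do not carry over. Pictures are saved under pics/ and viewed, at most 10 in all, crops included, and the job is handed in when it is done.

Besides the shell and the picture viewer there is one more tool, called after "Call:" as name(argument=value, ...), one argument or row to a line, values as JSON. apply_moves: Moves the arm, as the interface text tells. Its arguments: {"type":"object","properties":{"targets":{"type":"array"},"newtons":{"type":"number"}},"required":["targets"]}

```bash
mkdir -p pics; cat > h.py <<'E'
import numpy as np, cv2
from bench import r, optics
def snap(n,f):
    im=optics.snapshot(n); cv2.imwrite(f,im[:,:,::-1]); return im
def ray(cam,px,py):
    p=optics.camera_params(cam); K=np.array(p['intrinsics']); T=np.array(p['cam_to_world'])
    d=T[:3,:3]@np.linalg.inv(K)@[px,py,1]; return T[:3,3],d
def atz(cam,px,z):
    o,d=ray(cam,*px); return o+d*(z-o[2])/d[2]
def proj(cam,P):
    p=optics.camera_params(cam); K=np.array(p['intrinsics']); T=np.array(p['cam_to_world'])
    c=K@(T[:3,:3].T@(np.asarray(P)-T[:3,3])); return c[:2]/c[2]
E
python3 - <<'E'
from h import *
np.set_printoptions(precision=4,suppress=True)
for c in ('top','side'):
    snap(c,f'pics/{c}0.png'); p=optics.camera_params(c); print(c,p)
    for n in ['probe','holder_mouth','red_terminal','blue_terminal','switch','plunger_top','screwdriver','flux_jar','serial_plug']:
        print(n,[(round(x['conf'],2),np.round(x['at'],1).tolist(),atz(c,x['at'],0.023)[:2]) for x in optics.find_in(c,n)])
print(r.get_obs())
E
```

```text
top {'intrinsics': array([[411.47  ,   0.    , 322.9866],
       [  0.    , 411.47  , 196.0989],
       [  0.    ,   0.    ,   1.    ]]), 'cam_to_world': array([[ 0.0102, -0.9924,  0.1227,  0.3996],
       [-0.9999, -0.0118, -0.012 , -0.0311],
       [ 0.0133, -0.1225, -0.9924,  1.0921],
       [ 0.    ,  0.    ,  0.    ,  1.    ]])}
probe [(0.56, [415.0, 212.0], array([ 0.4927, -0.2849])), (0.56, [417.0, 251.0], array([ 0.3917, -0.2883]))]
holder_mouth [(0.96, [459.6, 233.1], array([ 0.439 , -0.4003])), (0.6, [408.8, 213.1], array([ 0.4896, -0.2686]))]
red_terminal []
blue_terminal [(0.73, [408.7, 216.2], array([ 0.4815, -0.2682]))]
switch [(0.8, [210.6, 216.2], array([0.4758, 0.2469]))]
plunger_top [(0.58, [207.9, 212.5], array([0.4853, 0.2543]))]
screwdriver [(0.62, [310.0, 252.1], array([ 0.3861, -0.012 ]))]
flux_jar [(0.55, [239.8, 155.9], array([0.6362, 0.177 ]))]
serial_plug [(0.69, [398.2, 154.3], array([ 0.646 , -0.2427]))]
side {'intrinsics': array([[423.7893,   0.    , 313.1601],
       [  0.    , 423.7893, 202.4502],
       [  0.    ,   0.    ,   1.    ]]), 'cam_to_world'
[... 493 characters left out ...]
]))]
plunger_top []
screwdriver [(0.62, [349.5, 235.9], array([0.3633, 0.0154]))]
flux_jar [(0.83, [239.4, 237.0], array([0.6326, 0.1774]))]
serial_plug [(0.59, [306.1, 186.1], array([ 0.6253, -0.1973]))]
{'t': 1.0, 'qpos': array([-1.3321,  0.3588,  1.5104,  0.    ,  1.2725, -0.1151]), 'qd': array([-0.0015,  0.0006,  0.0015,  0.0007,  0.0002, -0.0004]), 'joint_efforts': array([  0.0011, -51.534 , -27.1133,   0.0676,   0.0245,  -0.    ]), 'eef_pos': array([ 0.2079, -0.5628,  0.2226]), 'eef_rot': array([ 0.9844,  0.176 ,  0.    , -0.0001]), 'contact_force': array([-0.7746,  0.581 , -0.7233]), 'torque': array([-0.0358,  0.0366,  0.0804]), 'gripper_force': 0.0, 'grip_width': 0.08750618778143977}
```

View pics/top0.png

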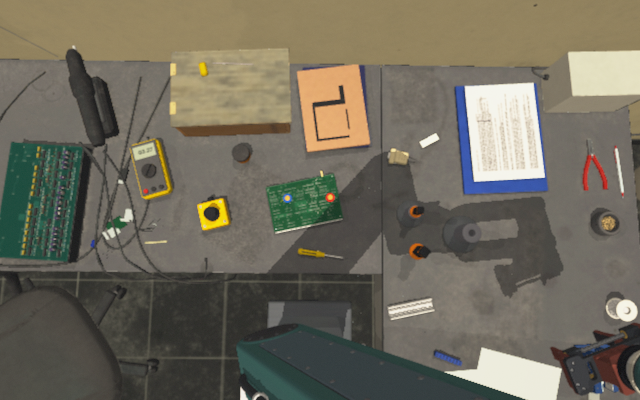

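View pics/side0.png

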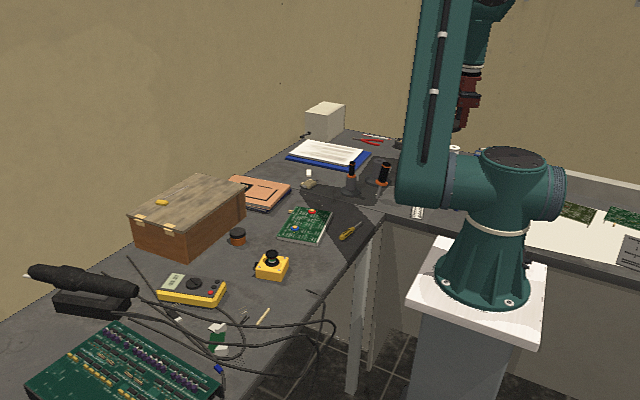

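Top view: red terminal is near (330,197), blue near (287,198), and the switch near (213,213). Two orange-guard probes stand at (415,212) and (417,251). An enlarged crop should show which is smaller.

```bash
python3 - <<'E'
import cv2,numpy as np
t=cv2.imread('pics/top0.png');s=cv2.imread('pics/side0.png')
a=cv2.resize(t[190:275,385:485],(800,680)[0:2] and (400,340),interpolation=3)
b=cv2.resize(s[145:230,320:420],(400,340),interpolation=3)
c=cv2.resize(t[180:240,190:350],(800,300)[0:2] and (800,240)[0:2],interpolation=3) if 0 else cv2.resize(t[175:235,190:350],(640,240),interpolation=3)
c=cv2.copyMakeBorder(c,0,0,0,160,cv2.BORDER_CONSTANT)
cv2.imwrite('pics/crop1.png',np.vstack([np.hstack([a,b]),c]))
E
```

```text
(no output)
```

View pics/crop1.png

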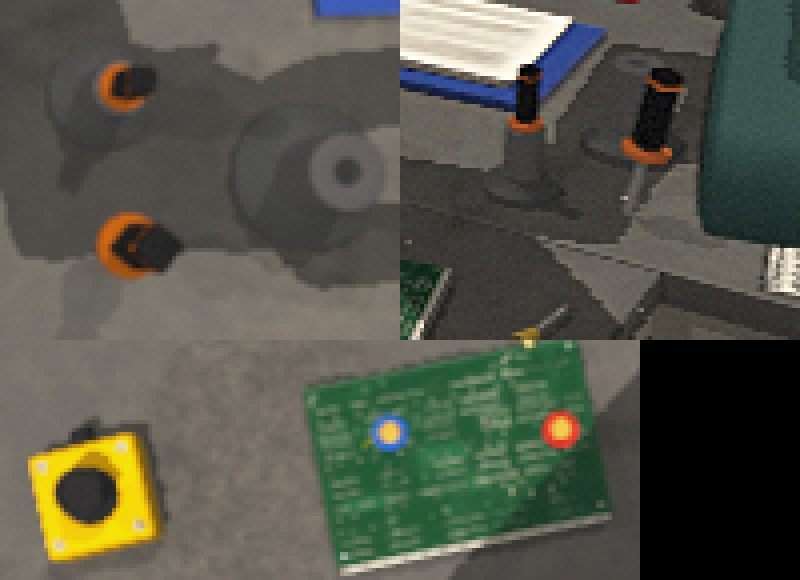

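Two candidates: the probe at (415,212) stands in the small grey tube, while the one at (417,251) stands free with a thicker handle and wider guard. The larger empty tube is at (463,235). The crop confirms that the probe and tube at (415,212) are the smaller ones, so those are meant. Next I'll work out positions and the wrist camera geometry.

```bash
python3 - <<'E'
from h import *
np.set_printoptions(precision=4,suppress=True)
print(optics.camera_params('wrist'))
im=cv2.imread('pics/top0.png'); hsv=cv2.cvtColor(im,cv2.COLOR_BGR2HSV)
def cen(box,lo,hi):
    x0,y0,x1,y1=box; m=cv2.inRange(hsv[y0:y1,x0:x1],lo,hi); ys,xs=np.nonzero(m); 
    (cx,cy),rr=cv2.minEnclosingCircle(np.c_[xs,ys].astype(np.float32)); return np.array([cx+x0,cy+y0]),rr,len(xs)
for n,b,lo,hi,z in [('guard',(405,200,432,225),(5,150,100),(18,255,255),.066),('biggap',(405,240,432,262),(5,150,100),(18,255,255),.09),
  ('red',(320,188,340,206),(0,150,120),(8,255,255),.018),('blue',(278,188,298,208),(100,120,100),(125,255,255),.018)]:
    p,rr,k=cen(b,lo,hi); print(n,p,rr,k,atz('top',p,z))
print('cup',atz('top',(190+86/4,175+(494-340)/4),.062))
s=optics.outline_of
for z in (.05,.09,.13): 
    p=atz('top',(417,251),z); print(z,p,proj('side',p))
print('big side base?',atz('side',(376,195),0.0), atz('top',(415.5,211.8),.066),proj('side',atz('top',(415.5,211.8),.066)))
E
```

```text
{'intrinsics': array([[309.7069,   0.    , 324.7195],
       [  0.    , 309.7069, 198.7696],
       [  0.    ,   0.    ,   1.    ]]), 'T_tool_cam': array([[-0.0008, -0.9665, -0.2566,  0.07  ],
       [ 1.    , -0.0009,  0.0003,  0.0002],
       [-0.0005, -0.2566,  0.9665, -0.1633],
       [ 0.    ,  0.    ,  0.    ,  1.    ]])}
guard [415.1364 211.6818] 5.794440269470215 50 [ 0.4898 -0.275   0.066 ]
biggap [416.7581 250.9516] 8.143744468688965 101 [ 0.3923 -0.2716  0.09  ]
red [330. 197.] 4.472236156463623 40 [ 0.5302 -0.0625  0.018 ]
blue [287.3 197.9] 4.701164245605469 35 [0.5265 0.0496 0.018 ]
cup [0.4798 0.2348 0.062 ]
0.05 [ 0.3919 -0.2818  0.05  ] [377.945  185.1089]
0.09 [ 0.3922 -0.2722  0.09  ] [377.9481 175.535 ]
0.13 [ 0.3925 -0.2626  0.13  ] [377.9514 165.5933]
big side base? [ 0.4017 -0.3016  0.    ] [ 0.4895 -0.2759  0.066 ] [351.3471 175.2326]
```

Call:
apply_moves(
  targets=[
    {"fingers":1,"translation":[4.3,-2.2,-0.2],"delta_rot":[0,0,0]},
    {"fingers":1,"translation":[4.3,-2.2,-0.2],"delta_rot":[0,0,0]},
    {"fingers":1,"translation":[4.3,-2.2,-0.2],"delta_rot":[0,0,0]},
    {"fingers":1,"translation":[4.3,-2.2,-0.2],"delta_rot":[0,0,0]},
    {"fingers":1,"translation":[4.3,-2.2,-0.2],"delta_rot":[0,0,0]},
    {"fingers":1,"translation":[4.3,-2.2,-0.2],"delta_rot":[0,0,0]},
    {"fingers":1,"translation":[4.3,-2.2,-0.2],"delta_rot":[0,0,0]},
    {"fingers":1,"translation":[4.3,-2.2,-0.2],"delta_rot":[0,0,0]},
  ],
)

```text
t: 1.8
eef_pos: [0.4707, -0.277, 0.239]
eef_rot: [0.984, 0.176, 0.0, 0.0]
contact_force: [-0.2, -0.2, -0.0]
grip_width: 0.088
gripper_force: 0.0
```

Call:
apply_moves(
  targets=[
    {"fingers":1,"translation":[0,0,0],"delta_rot":[0,0,0]},
    {"fingers":1,"translation":[0,0,0],"delta_rot":[0,0,0]},
  ],
)

```text
t: 2.0
eef_pos: [0.4701, -0.2777, 0.2387]
eef_rot: [0.984, 0.177, -0.0, 0.0]
contact_force: [0.4, -0.1, 0.0]
grip_width: 0.088
gripper_force: 0.0
```

```bash
cat >> h.py <<'E'
from scipy.spatial.transform import Rotation as Rot
def wpose():
    o=r.get_obs(); T=np.eye(4); T[:3,:3]=Rot.from_quat(o['eef_rot']).as_matrix(); T[:3,3]=o['eef_pos']; return T
def wray(T,px):
    p=optics.camera_params('wrist'); K=p['intrinsics']; v=np.array([px[0]-K[0][2],px[1]-K[1][2]])/K[0][0]; th=np.hypot(*v)
    d=np.r_[v/th*np.sin(th),np.cos(th)] if th>0 else np.array([0,0,1.]); C=T@p['T_tool_cam']; return C[:3,3],C[:3,:3]@d
def watz(T,px,z):
    o,d=wray(T,px); return o+d*(z-o[2])/d[2]
def wproj(T,P):
    p=optics.camera_params('wrist'); K=p['intrinsics']; C=T@p['T_tool_cam']; c=C[:3,:3].T@(np.asarray(P)-C[:3,3])
    th=np.arctan2(np.hypot(c[0],c[1]),c[2]); u=c[:2]/np.hypot(c[0],c[1])*th*K[0][0]; return u+[K[0][2],K[1][2]]
E
python3 - <<'E'
from h import *
np.set_printoptions(precision=4,suppress=True)
T=wpose(); print(T); im=snap('wrist','pics/w0.png'); np.save('w0.npy',T)
for n in ['probe','holder_mouth']:
    print(n,[(round(x['conf'],2),np.round(x['at'],1).tolist()) for x in optics.find_in('wrist',n)])
print(wproj(T,[.4898,-.275,.066]),wproj(T,[.4898,-.275,.112]))
E
```

```text
[[ 0.937   0.3493 -0.0002  0.4701]
 [ 0.3493 -0.937  -0.0003 -0.2777]
 [-0.0003  0.0002 -1.      0.2387]
 [ 0.      0.      0.      1.    ]]
probe [(0.81, [323.8, 279.3]), (0.64, [333.3, 166.1]), (0.19, [43.6, 69.4])]
holder_mouth [(0.87, [396.9, 221.7])]
[328.3083 164.6434] [328.8946 171.8612]
```

View pics/w0.png

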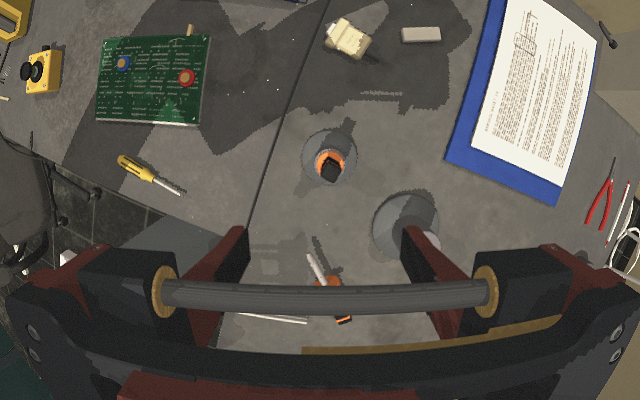

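Wrist view: the small probe's guard is at about (330,163) with its handle top near (332,171). The large upright probe is at (323,280) and the large holder at (405,225). Next I'll measure the guard centre and handle yaw.

```bash
python3 - <<'E'
from h import *
np.set_printoptions(precision=4,suppress=True)
T=np.load('w0.npy'); im=cv2.imread('pics/w0.png'); hsv=cv2.cvtColor(im,cv2.COLOR_BGR2HSV)
m=cv2.inRange(hsv[140:190,305:355],(4,140,90),(20,255,255)); ys,xs=np.nonzero(m); pts=np.c_[xs+305,ys+140].astype(np.float32)
G=np.array([watz(T,p,.067)[:2] for p in pts],np.float32); print('guard',cv2.minEnclosingCircle(G),len(G), cv2.minEnclosingCircle(pts))
v=hsv[140:190,305:355,2]; d=(v<45).astype(np.uint8)
n,l,st,c=cv2.connectedComponentsWithStats(d); print(st[1:],c[1:]+[305,140])
k=1+np.argmin([np.hypot(*(q+[305,140]-[332,170])) for q in c[1:]])
ys,xs=np.nonzero(l==k); H=np.array([watz(T,(x+305,y+140),.112)[:2] for x,y in zip(xs,ys)],np.float32); print(cv2.minAreaRect(H*1000))
cv2.imwrite('pics/w0c.png',cv2.resize(im[145:190,310:355],(585,585),interpolation=0))
E
```

```text
guard ((0.4905771315097809, -0.27599841356277466), 0.014955121092498302) 248 ((329.4814758300781, 164.44444274902344), 13.53002643585205)
[[17 17 19 16 64]
 [22 23  1  1  1]
 [21 25  1  1  1]
 [16 29  3  6  6]
 [30 38  2  2  2]
 [28 41  1  2  2]] [[332.0469 162.75  ]
 [327.     163.    ]
 [326.     165.    ]
 [322.     171.5   ]
 [335.5    178.5   ]
 [333.     181.5   ]]
((498.0767517089844, -275.5277099609375), (10.310060501098633, 18.014469146728516), 0.769369900226593)
```

View pics/w0c.png

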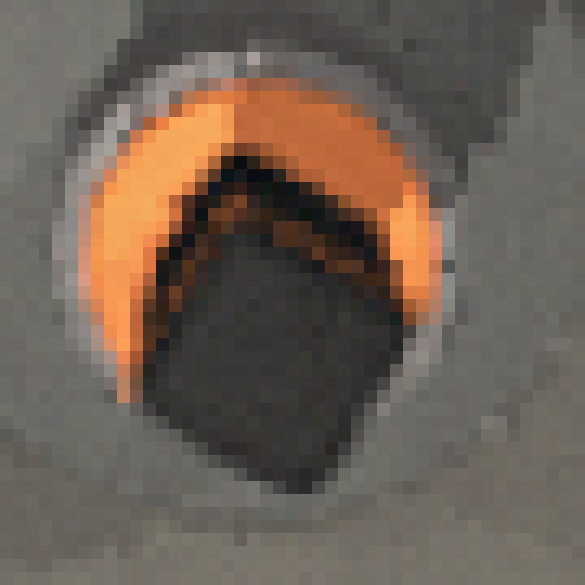

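The crop shows the handle top as a square with corners near (240,228), (410,325), (307,490) and (145,395), rotated about 30° in the image, inside the orange guard.

```bash
python3 - <<'E'
from h import *
np.set_printoptions(precision=4,suppress=True)
T=np.load('w0.npy')
P=np.array([watz(T,(310+x/13-.5,145+y/13-.5),.112)[:2] for x,y in [(240,228),(410,325),(307,490),(145,395)]])
print(P,P.mean(0)); e=np.roll(P,-1,0)-P; print(np.hypot(*e.T),np.degrees(np.arctan2(e[:,1],e[:,0]))%90)
print('tool yaw',np.degrees(np.arctan2(T[1,0],T[0,0])))
# terminals, cup from wrist
im=cv2.imread('pics/w0.png');hsv=cv2.cvtColor(im,cv2.COLOR_BGR2HSV)
print('red',watz(T,(186,75),.023),'blue',watz(T,(123,61),.023))
E
```

```text
[[ 0.4983 -0.2709]
 [ 0.496  -0.285 ]
 [ 0.4818 -0.2823]
 [ 0.4843 -0.2687]] [ 0.4901 -0.2767]
[0.0143 0.0144 0.0139 0.0142] [80.5443 79.2415 79.5436 81.1118]
tool yaw 20.44461286173795
red [ 0.5338 -0.064   0.023 ] blue [0.5304 0.0462 0.023 ]
```

Call:
apply_moves(
  targets=[
    {"fingers":0.7,"translation":[0,0,0],"delta_rot":[0,0,7.6]},
    {"fingers":0.7,"translation":[0,0,0],"delta_rot":[0,0,7.6]},
    {"fingers":0.7,"translation":[0,0,0],"delta_rot":[0,0,7.6]},
    {"fingers":0.7,"translation":[0,0,0],"delta_rot":[0,0,7.6]},
    {"fingers":0.7,"translation":[1,-0.25,1],"delta_rot":[0,0,0]},
    {"fingers":0.7,"translation":[0.97,-0.24,4],"delta_rot":[0,0,0]},
    {"fingers":0.7,"translation":[0,0,4],"delta_rot":[0,0,0]},
    {"fingers":0.7,"translation":[0,0,0],"delta_rot":[0,0,0]},
  ],
)

```text
t: 2.95
eef_pos: [0.4863, -0.2753, 0.1433]
eef_rot: [0.996, -0.087, -0.004, -0.003]
contact_force: [-0.6, 0.8, 0.1]
grip_width: 0.0614
gripper_force: 0.0
```

Call:
apply_moves(
  targets=[
    {"fingers":0.7,"translation":[0,0,0],"delta_rot":[0,0,0]},
  ],
)

```text
t: 3.05
eef_pos: [0.4892, -0.2773, 0.1481]
eef_rot: [0.996, -0.088, -0.001, -0.001]
contact_force: [0.6, 0.1, 0.6]
grip_width: 0.0611
gripper_force: 0.0
```

Call:
apply_moves(
  targets=[
    {"fingers":0.7,"translation":[0.08,-0.1,3],"delta_rot":[0,0,0]},
    {"fingers":0.7,"translation":[0,0,3],"delta_rot":[0,0,0]},
    {"fingers":0.7,"translation":[0,0,1],"delta_rot":[0,0,0]},
    {"fingers":0.7,"translation":[0,0,0],"delta_rot":[0,0,0]},
    {"fingers":0.7,"translation":[0,0,0],"delta_rot":[0,0,0]},
    {"fingers":0.7,"translation":[0,0,0],"delta_rot":[0,0,0]},
  ],
  newtons=25,
)

```text
t: 3.65
eef_pos: [0.492, -0.2772, 0.0805]
eef_rot: [0.996, -0.088, 0.001, 0.001]
contact_force: [-0.1, -0.6, 0.5]
grip_width: 0.061
gripper_force: 0.0
```

Call:
apply_moves(
  targets=[
    {"fingers":0.7,"translation":[-0.15,0,0.9],"delta_rot":[0,0,0]},
    {"fingers":0.7,"translation":[0,0,0],"delta_rot":[0,0,0]},
    {"fingers":0.7,"translation":[0,0,0],"delta_rot":[0,0,0]},
  ],
)

```text
t: 3.95
eef_pos: [0.489, -0.2758, 0.0695]
eef_rot: [0.996, -0.088, -0.0, -0.0]
contact_force: [-0.4, 0.3, -0.1]
grip_width: 0.0616
gripper_force: 0.0
```

```bash
python3 - <<'E'
from h import *
o=r.get_obs();print(o['eef_pos'],o['eef_rot'],o['contact_force'])
E
```

```text
[ 0.48903857 -0.2758453   0.06952675] [ 9.96097849e-01 -8.82551279e-02 -2.62905478e-04 -1.95496349e-04] [-0.38322991  0.3051789  -0.14543109]
```

Height is right, so I'll close the fingers.

Call:
apply_moves(
  targets=[
    {"fingers":0,"translation":[0,0,0],"delta_rot":[0,0,0]},
    {"fingers":0,"translation":[0,0,0],"delta_rot":[0,0,0]},
    {"fingers":0,"translation":[0,0,0],"delta_rot":[0,0,0]},
    {"fingers":0,"translation":[0,0,0],"delta_rot":[0,0,0]},
    {"fingers":0,"translation":[0,0,0],"delta_rot":[0,0,0]},
    {"fingers":0,"translation":[0,0,0],"delta_rot":[0,0,0]},
    {"fingers":0,"translation":[0,0,0],"delta_rot":[0,0,0]},
    {"fingers":0,"translation":[0,0,0],"delta_rot":[0,0,0]},
  ],
  newtons=25,
)

```text
t: 4.75
eef_pos: [0.4893, -0.2761, 0.0696]
eef_rot: [0.996, -0.088, 0.0, -0.0]
contact_force: [-0.3, -0.3, -0.4]
grip_width: 0.016
gripper_force: 25.0
```

Call:
apply_moves(
  targets=[
    {"fingers":0,"translation":[0,0,-1],"delta_rot":[0,0,0]},
    {"fingers":0,"translation":[0,0,-1.5],"delta_rot":[0,0,0]},
    {"fingers":0,"translation":[0,0,-1.5],"delta_rot":[0,0,0]},
    {"fingers":0,"translation":[0,0,-1.5],"delta_rot":[0,0,0]},
    {"fingers":0,"translation":[0,0,-1.5],"delta_rot":[0,0,0]},
    {"fingers":0,"translation":[0,0,-1],"delta_rot":[0,0,0]},
    {"fingers":0,"translation":[0,0,-1],"delta_rot":[0,0,0]},
    {"fingers":0,"translation":[0,0,0],"delta_rot":[0,0,0]},
  ],
)

```text
t: 5.55
eef_pos: [0.4901, -0.2766, 0.1611]
eef_rot: [0.996, -0.088, 0.001, 0.001]
contact_force: [-0.5, 0.4, -1.6]
grip_width: 0.0158
gripper_force: 25.0
```

```bash
python3 - <<'E'
from h import *
np.set_printoptions(precision=4,suppress=True)
o=r.get_obs();print(o['eef_pos'],o['eef_rot'],o['contact_force'],o['grip_width'])
T=wpose(); im=snap('wrist','pics/w1.png'); np.save('w1.npy',T)
for n in ['red_terminal','blue_terminal','switch','plunger_top']:
    z={'s':.03,'p':.06}.get(n[0],.02)
    print(n,[(round(x['conf'],2),np.round(x['at'],1).tolist(),watz(T,x['at'],z)) for x in optics.find_in('wrist',n)])
E
```

```text
[ 0.4901 -0.2766  0.1611] [ 0.9961 -0.0883  0.001   0.0006] [-0.4853  0.4048 -1.5942] 0.01575410688348034
red_terminal [(0.54, [139.7, 190.4], array([ 0.5272, -0.068 ,  0.02  ])), (0.2, [322.1, 251.1], array([ 0.4231, -0.2621,  0.02  ]))]
blue_terminal [(0.76, [78.7, 204.1], array([0.5298, 0.0429, 0.02  ]))]
switch [(0.91, [21.9, 250.7], array([0.4837, 0.2234, 0.03  ])), (0.59, [4.7, 256.1], array([0.4795, 0.3001, 0.03  ]))]
plunger_top [(0.55, [6.4, 256.5], array([0.4865, 0.234 , 0.06  ])), (0.4, [137.4, 186.8], array([ 0.5354, -0.0953,  0.06  ]))]
```

View pics/w1.png

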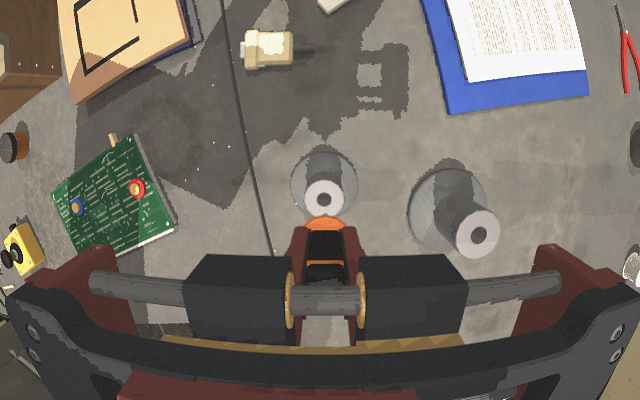

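The view shows the probe between the fingers and the small holder empty at (324,200). Red is at (138,188) and blue at (77,206). I'm moving over red.

Call:
apply_moves(
  targets=[
    {"fingers":0,"translation":[0,-2.7,0],"delta_rot":[0,0,0]},
    {"fingers":0,"translation":[0.05,-3.8,0],"delta_rot":[0,0,0]},
    {"fingers":0,"translation":[0.05,-3.8,0],"delta_rot":[0,0,0]},
    {"fingers":0,"translation":[0.05,-3.8,0],"delta_rot":[0,0,0]},
    {"fingers":0,"translation":[0.05,-3.8,0],"delta_rot":[0,0,0]},
    {"fingers":0,"translation":[0,-2.7,0],"delta_rot":[0,0,0]},
    {"fingers":0,"translation":[0,-1.1,0],"delta_rot":[0,0,0]},
    {"fingers":0,"translation":[0,0,0],"delta_rot":[0,0,0]},
  ],
)

```text
t: 6.6
eef_pos: [0.5293, -0.0618, 0.1592]
eef_rot: [0.996, -0.087, -0.0, -0.0]
contact_force: [-0.0, 0.0, -0.7]
grip_width: 0.0156
gripper_force: 25.0
```

Call:
apply_moves(
  targets=[
    {"fingers":0,"translation":[0,0,0],"delta_rot":[0,0,0]},
    {"fingers":0,"translation":[0,0,0],"delta_rot":[0,0,0]},
  ],
)

```text
t: 6.8
eef_pos: [0.5293, -0.064, 0.1595]
eef_rot: [0.996, -0.089, -0.0, 0.0]
contact_force: [0.0, 1.0, -0.5]
grip_width: 0.016
gripper_force: 25.0
```

```bash
python3 - <<'E'
from h import *
np.set_printoptions(precision=4,suppress=True)
T=wpose(); im=snap('wrist','pics/w2.png'); np.save('w2.npy',T); print(T[:3,3])
for n in ['red_terminal','blue_terminal','switch','plunger_top','probe']:
    z={'s':.03,'p':.06}.get(n[0],.02)
    print(n,[(round(x['conf'],2),np.round(x['at'],1).tolist(),watz(T,x['at'],z)) for x in optics.find_in('wrist',n)])
E
```

```text
[ 0.5293 -0.064   0.1595]
red_terminal [(0.63, [324.6, 187.3], array([ 0.531 , -0.0645,  0.02  ]))]
blue_terminal [(0.74, [120.4, 249.9], array([0.4994, 0.2043, 0.02  ])), (0.62, [220.2, 209.4], array([0.5275, 0.0487, 0.02  ]))]
switch [(0.96, [116.9, 245.8], array([0.5085, 0.1984, 0.03  ]))]
plunger_top []
probe [(0.57, [325.3, 253.4], array([ 0.4778, -0.0555,  0.06  ]))]
```

View pics/w2.png

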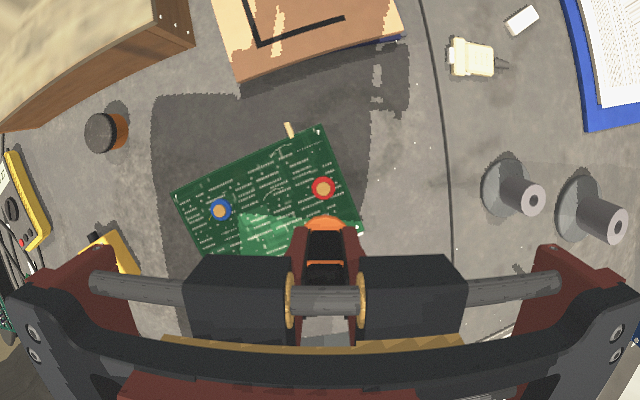

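Red's brass is at (323,188) and blue's at (220,210). The guard's front edge is near (324,217).

```bash
python3 - <<'E'
from h import *
np.set_printoptions(precision=4,suppress=True)
T=np.load('w2.npy'); im=cv2.imread('pics/w2.png'); hsv=cv2.cvtColor(im,cv2.COLOR_BGR2HSV)
def circ(box,ms,z):
    x0,y0,x1,y1=box; m=sum(cv2.inRange(hsv[y0:y1,x0:x1],lo,hi) for lo,hi in ms); ys,xs=np.nonzero(m)
    G=np.array([watz(T,(x+x0,y+y0),z)[:2] for x,y in zip(xs,ys)],np.float32); return cv2.minEnclosingCircle(G)
print('red',circ((308,174,339,203),[((0,150,60),(6,255,255)),((174,150,60),(180,255,255))],.019))
print('blue',circ((207,196,234,224),[((100,120,60),(125,255,255))],.019))
for n in('brassR',(310,176,337,201)),('brassB',(208,197,233,223)): print(n[0],circ(n[1],[((9,60,140),(28,200,255))],.023))
Ti=np.linalg.inv(T)
m=cv2.inRange(hsv[205:245,295:355],(4,140,90),(20,255,255)); ys,xs=np.nonzero(m); print('guard top row',ys.min()+205,xs[ys<ys.min()+3].mean()+295)
for dx in (0,.001,.002): print(dx,wproj(T,(T@[dx+.015,0,.002,1])[:3]))
E
```

```text
red ((0.5306143760681152, -0.06278222799301147), 0.01224955078214407)
blue ((0.527515172958374, 0.04885886609554291), 0.012901986949145794)
brassR ((0.5304784178733826, -0.06275171786546707), 0.007206580601632595)
brassB ((0.5244920253753662, 0.05309281498193741), 0.011262429878115654)
guard top row 215 324.52
0 [324.4706 218.1296]
0.001 [324.4687 216.4399]
0.002 [324.4668 214.7441]
```

Call:
apply_moves(
  targets=[
    {"fingers":0,"translation":[0,-0.14,2],"delta_rot":[0,0,0]},
    {"fingers":0,"translation":[0,0,2.5],"delta_rot":[0,0,0]},
    {"fingers":0,"translation":[0,0,2],"delta_rot":[0,0,0]},
    {"fingers":0,"translation":[0,0,1],"delta_rot":[0,0,0]},
    {"fingers":0,"translation":[0,0,0.6],"delta_rot":[0,0,0]},
    {"fingers":0,"translation":[0,0,0],"delta_rot":[0,0,0]},
    {"fingers":0,"translation":[0,0,0],"delta_rot":[0,0,0]},
  ],
)

```text
t: 7.8
eef_pos: [0.5303, -0.0616, 0.0793]
eef_rot: [0.996, -0.088, 0.001, 0.0]
contact_force: [0.9, 0.1, -1.3]
grip_width: 0.0157
gripper_force: 25.0
```

Call:
apply_moves(
  targets=[
    {"fingers":0,"translation":[-0.05,0.06,0.5],"delta_rot":[0,0,0]},
    {"fingers":0,"translation":[0,0,0.2],"delta_rot":[0,0,0]},
    {"fingers":0,"translation":[0,0,0.1],"delta_rot":[0,0,0]},
    {"fingers":0,"translation":[0,0,0],"delta_rot":[0,0,0]},
  ],
)

```text
t: 8.2
eef_pos: [0.5297, -0.0621, 0.0718]
eef_rot: [0.996, -0.088, 0.001, 0.0]
contact_force: [-1.9, 0.9, 9.7]
grip_width: 0.0162
gripper_force: 25.0
```

Firm contact at the expected height. I'll rest here half a second, then lift.

Call:
apply_moves(
  targets=[
    {"fingers":0,"translation":[0,0,0],"delta_rot":[0,0,0]},
    {"fingers":0,"translation":[0,0,0],"delta_rot":[0,0,0]},
    {"fingers":0,"translation":[0,0,0],"delta_rot":[0,0,0]},
    {"fingers":0,"translation":[0,0,0],"delta_rot":[0,0,0]},
  ],
)

```text
t: 8.6
eef_pos: [0.5297, -0.0621, 0.0719]
eef_rot: [0.996, -0.088, 0.001, 0.0]
contact_force: [-1.1, 0.3, 9.2]
grip_width: 0.0158
gripper_force: 25.0
```

Call:
apply_moves(
  targets=[
    {"fingers":0,"translation":[0,0,-1],"delta_rot":[0,0,0]},
    {"fingers":0,"translation":[0,0,-2],"delta_rot":[0,0,0]},
    {"fingers":0,"translation":[0,0,0],"delta_rot":[0,0,0]},
    {"fingers":0,"translation":[0,0,0],"delta_rot":[0,0,0]},
  ],
)

```text
t: 9.0
eef_pos: [0.5296, -0.062, 0.1011]
eef_rot: [0.996, -0.088, 0.001, 0.0]
contact_force: [-0.4, -0.6, -0.9]
grip_width: 0.016
gripper_force: 25.0
```

Call:
apply_moves(
  targets=[
    {"fingers":0,"translation":[-0.43,-2,0],"delta_rot":[0,0,0]},
    {"fingers":0,"translation":[-0.75,-3.5,0],"delta_rot":[0,0,0]},
    {"fingers":0,"translation":[-0.75,-3.5,0],"delta_rot":[0,0,0]},
    {"fingers":0,"translation":[-0.4,-1.88,0],"delta_rot":[0,0,0]},
    {"fingers":0,"translation":[0,0,1],"delta_rot":[0,0,0]},
    {"fingers":0,"translation":[0,0,1],"delta_rot":[0,0,0]},
    {"fingers":0,"translation":[0,0,0],"delta_rot":[0,0,0]},
    {"fingers":0,"translation":[0,0,0],"delta_rot":[0,0,0]},
  ],
)

```text
t: 9.8
eef_pos: [0.5247, 0.0483, 0.0798]
eef_rot: [0.996, -0.089, -0.001, 0.0]
contact_force: [-0.6, -0.8, -1.3]
grip_width: 0.0157
gripper_force: 25.0
```

Call:
apply_moves(
  targets=[
    {"fingers":0,"translation":[0.08,-0.08,0.5],"delta_rot":[0,0,0]},
    {"fingers":0,"translation":[0,0,0.2],"delta_rot":[0,0,0]},
    {"fingers":0,"translation":[0,0,0.1],"delta_rot":[0,0,0]},
    {"fingers":0,"translation":[0,0,0],"delta_rot":[0,0,0]},
  ],
)

```text
t: 10.2
eef_pos: [0.5263, 0.0498, 0.0727]
eef_rot: [0.996, -0.088, 0.0, -0.0]
contact_force: [-0.3, -0.6, -1.4]
grip_width: 0.0159
gripper_force: 25.0
```

Call:
apply_moves(
  targets=[
    {"fingers":0,"translation":[0,0,0.15],"delta_rot":[0,0,0]},
    {"fingers":0,"translation":[0,0,0],"delta_rot":[0,0,0]},
    {"fingers":0,"translation":[0,0,0],"delta_rot":[0,0,0]},
  ],
)

```text
t: 10.5
eef_pos: [0.5265, 0.0498, 0.072]
eef_rot: [0.996, -0.088, 0.0, 0.0]
contact_force: [-2.1, -0.2, 7.1]
grip_width: 0.0159
gripper_force: 25.0
```

Call:
apply_moves(
  targets=[
    {"fingers":0,"translation":[0,0,0],"delta_rot":[0,0,0]},
    {"fingers":0,"translation":[0,0,0],"delta_rot":[0,0,0]},
    {"fingers":0,"translation":[0,0,0],"delta_rot":[0,0,0]},
    {"fingers":0,"translation":[0,0,0],"delta_rot":[0,0,0]},
    {"fingers":0,"translation":[0,0,-2],"delta_rot":[0,0,0]},
    {"fingers":0,"translation":[0,0,-4],"delta_rot":[0,0,0]},
    {"fingers":0,"translation":[0,0,-3],"delta_rot":[0,0,0]},
    {"fingers":0,"translation":[0,0,0],"delta_rot":[0,0,0]},
  ],
)

```text
t: 11.3
eef_pos: [0.5295, 0.0499, 0.1653]
eef_rot: [0.996, -0.088, 0.004, -0.0]
contact_force: [0.8, -0.0, -0.4]
grip_width: 0.0158
gripper_force: 25.0
```

Call:
apply_moves(
  targets=[
    {"fingers":0,"translation":[-1.2,-1.7,0],"delta_rot":[0,0,0]},
    {"fingers":0,"translation":[-2.4,-3.4,0],"delta_rot":[0,0,0]},
    {"fingers":0,"translation":[-2.4,-3.4,0],"delta_rot":[0,0,0]},
    {"fingers":0,"translation":[-2.4,-3.4,0],"delta_rot":[0,0,0]},
    {"fingers":0,"translation":[-2.4,-3.4,0],"delta_rot":[0,0,0]},
    {"fingers":0,"translation":[-1.2,-1.6,0],"delta_rot":[0,0,0]},
    {"fingers":0,"translation":[0,0,0],"delta_rot":[0,0,0]},
    {"fingers":0,"translation":[0,0,0],"delta_rot":[0,0,0]},
  ],
)

```text
t: 12.1
eef_pos: [0.4374, 0.2372, 0.1605]
eef_rot: [0.996, -0.088, -0.0, 0.0]
contact_force: [0.1, -1.3, -0.3]
grip_width: 0.0159
gripper_force: 25.0
```

```bash
python3 - <<'E'
from h import *
np.set_printoptions(precision=4,suppress=True)
T=wpose(); im=snap('wrist','pics/w3.png'); np.save('w3.npy',T); print(T[:3,3])
for n in ['switch','plunger_top']:
    z={'s':.03,'p':.06}.get(n[0],.02)
    print(n,[(round(x['conf'],2),np.round(x['at'],1).tolist(),watz(T,x['at'],z)) for x in optics.find_in('wrist',n)])
cv2.imwrite('pics/w3c.png',cv2.resize(im[110:260,220:420,::-1],(800,600),interpolation=0))
E
```

```text
[0.4374 0.2372 0.1605]
switch [(0.82, [312.6, 142.8], array([0.4855, 0.24  , 0.03  ]))]
plunger_top [(0.62, [312.6, 147.0], array([0.4841, 0.2391, 0.06  ]))]
```

View pics/w3c.png

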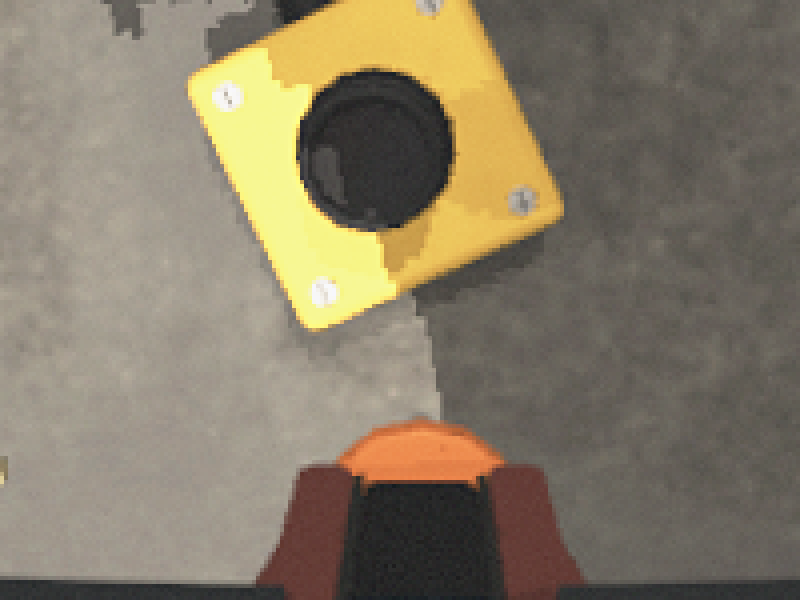

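The cup is centred at crop (376,150), which is about (313.6,147.1) in the full picture, and the plunger is unobstructed.

```bash
python3 - <<'E'
from h import *
np.set_printoptions(precision=4,suppress=True)
T=np.load('w3.npy'); q=[313.6,147.1]; c=watz(T,q,.062)
print(c, np.linalg.norm(watz(T,(q[0]-19.5,q[1]),.062)-watz(T,(q[0]+19.5,q[1]),.062)))
# box corners at z .032
P=np.array([watz(T,(220+x/4-.5,110+y/4-.5),.032)[:2] for x,y in [(190,78),(312,330),(562,210)]]);print(P,(P[0]+P[2])/2)
o=r.get_obs();X=(T[:3,:3].T@(np.r_[c[:2],0.14]-np.array([.0012,-.0002,0])-o['eef_pos']));print('cmd cm',X*100)
E
```

```text
[0.484  0.2382 0.062 ] 0.03302305480246836
[[0.5068 0.2799]
 [0.4414 0.263 ]
 [0.4599 0.1987]] [0.4833 0.2393]
cmd cm [ 4.3566 -0.9721  2.0842]
```

Call:
apply_moves(
  targets=[
    {"fingers":0,"translation":[1.4,-0.33,0],"delta_rot":[0,0,0]},
    {"fingers":0,"translation":[2,-0.5,0],"delta_rot":[0,0,0]},
    {"fingers":0,"translation":[0.95,-0.17,1],"delta_rot":[0,0,0]},
    {"fingers":0,"translation":[0,0,2],"delta_rot":[0,0,0]},
    {"fingers":0,"translation":[0,0,1],"delta_rot":[0,0,0]},
    {"fingers":0,"translation":[0,0,0],"delta_rot":[0,0,0]},
    {"fingers":0,"translation":[0,0,0],"delta_rot":[0,0,0]},
  ],
)

```text
t: 12.95
eef_pos: [0.4822, 0.2393, 0.1209]
eef_rot: [0.996, -0.088, -0.0, 0.0]
contact_force: [1.0, 0.0, 0.7]
grip_width: 0.016
gripper_force: 25.0
```

```bash
python3 - <<'E'
from h import *
s=optics.snapshot('side')[:,:,::-1]; t=optics.snapshot('top')[:,:,::-1]
a=cv2.resize(s[215:290,235:310],(400,400),interpolation=0);b=cv2.resize(t[175:250,175:250],(400,400),interpolation=0)
cv2.imwrite('pics/c4.png',np.hstack([a,b]))
E
```

```text
(no output)
```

View pics/c4.png

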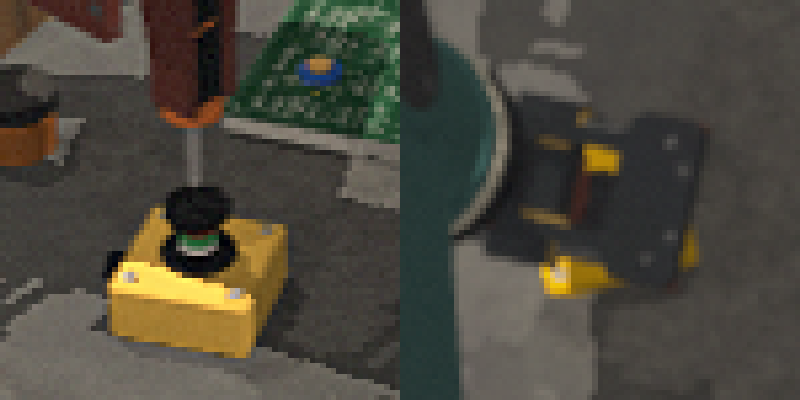

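The side view shows the pin upright above the cup, just short of it. I'm descending in small steps.

Call:
apply_moves(
  targets=[
    {"fingers":0,"translation":[0.03,0.05,0.5],"delta_rot":[0,0,0]},
    {"fingers":0,"translation":[0,0,0.5],"delta_rot":[0,0,0]},
    {"fingers":0,"translation":[0,0,0.4],"delta_rot":[0,0,0]},
    {"fingers":0,"translation":[0,0,0.3],"delta_rot":[0,0,0]},
    {"fingers":0,"translation":[0,0,0],"delta_rot":[0,0,0]},
    {"fingers":0,"translation":[0,0,0],"delta_rot":[0,0,0]},
  ],
)

```text
t: 13.65
eef_pos: [0.4827, 0.2391, 0.1043]
eef_rot: [0.996, -0.088, 0.0, -0.0]
contact_force: [-0.1, -0.1, 2.7]
grip_width: 0.0162
gripper_force: 25.0
```

Call:
apply_moves(
  targets=[
    {"fingers":0,"translation":[0,0,0.25],"delta_rot":[0,0,0]},
    {"fingers":0,"translation":[0,0,0.2],"delta_rot":[0,0,0]},
    {"fingers":0,"translation":[0,0,0],"delta_rot":[0,0,0]},
    {"fingers":0,"translation":[0,0,0],"delta_rot":[0,0,0]},
    {"fingers":0,"translation":[0,0,0],"delta_rot":[0,0,0]},
  ],
)

```text
t: 14.15
eef_pos: [0.4827, 0.2391, 0.0998]
eef_rot: [0.996, -0.088, 0.0, -0.0]
contact_force: [0.3, -0.9, 4.4]
grip_width: 0.0158
gripper_force: 25.0
```

```bash
python3 - <<'E'
from h import *
f=[]
for i in range(6):
    s=optics.snapshot('side')[:,:,::-1]; o=r.get_obs(); f.append(np.r_[o['eef_pos'],o['contact_force'][2]])
print(np.round(f,4))
cv2.imwrite('pics/c5.png',cv2.resize(s[215:290,235:310],(600,600),interpolation=0))
E
```

```text
[[0.4827 0.2391 0.0998 4.5081]
 [0.4827 0.2391 0.0998 4.6576]
 [0.4827 0.2391 0.0998 4.0652]
 [0.4827 0.2391 0.0998 3.7552]
 [0.4827 0.2391 0.0998 3.9213]
 [0.4827 0.2391 0.0998 3.6741]]
```

View pics/c5.png

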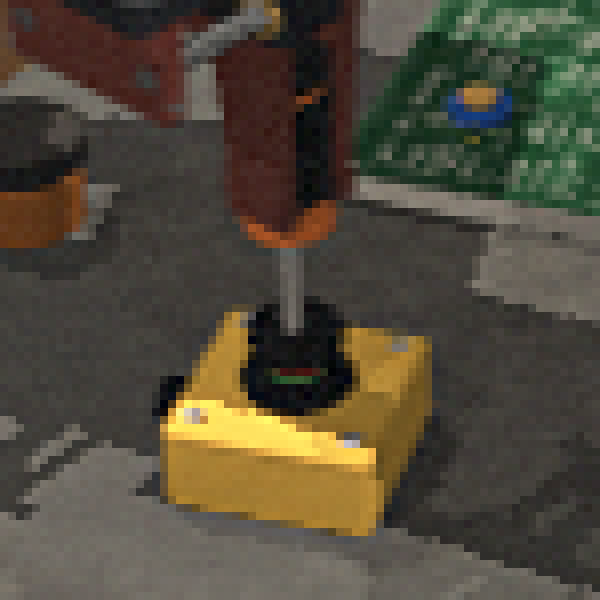

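The collar cuts the green with red above it and no white, and the force and height agree with about 8 mm. I'm handing it in.

```bash
python3 -c "
from bench import r
print(r.close_job())"
```

```text
the job is handed in; nothing more can be done
None
```

The job is handed in, with no verdict returned: the small probe touched red and then blue with clear contact force, and it now holds the plunger about 8 mm down in the green, still gripped and upright.

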